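# Count to the third gap and rack the tile

### The arm

A 6-joint arm with a two-finger parallel gripper is mounted at the origin on the work surface. World frame = base frame: x ahead of the robot, y to its left, z up, the work surface at z = 0. Lengths are in m, angles in degrees, forces in N, time in s.
With the tool pointing down it reaches from about 0.4 to 0.825 m from the base axis. Payload 7 kg.
Tool frame: the origin (TCP) lies between the finger pads; the fingertips stand 19 mm ahead of it and the grasp point (between the pads) is the TCP; x points along the fingers, y is the direction in which the jaws open and shut, and the axes are right-handed (so a half turn about x gives the same grasp; the last joint's range is limited). The gripper opens to 88 mm and grips with 3 to 60 N. Pads are 19 mm wide; open, the fingers measure 130 mm over their backs; the gripper's body (78 mm by 193 mm) begins 47 mm behind the grasp point.
Start: joints at [91.278, 20.546, 0.682, 0, -70.136, -16.507], TCP at [0.177, 0.651, 0.246] pointing down, gripper open.
Joint ranges: [-176.03, 176.03], [-82.01, 121.73], [-58.28, 71.71], [-173.87, 95.51], [-174.79, -0.11], [-173.66, 173.66]. Speed limits (degrees/s): [136.94, 136.94, 172.46, 180, 180, 180].

### API

Orientations are given as [roll, pitch, yaw] about the fixed x, y, z axes, in that order (R = Rz(yaw) Ry(pitch) Rx(roll)).
In Python, from plant import r gives the robot as it stands.
- The arm moves only by the tool send_rows, never from a script. Its argument "plan" is a list of rows, each a list of 2 entries, a list of its own where there are three numbers: the shift along the tool's x, y, z scaled (see below), then the turn, a rotation vector about the tool's x, y, z scaled (see below). A call has exactly 5 rows; each row is the pose to reach, as a shift and turn from the pose measured when the call began, along the tool's axes at that moment; what a row does not reach only later rows make up. The controller multiplies each number of a shift by 0.15 m and each number of a turn by pi/4 rad. A row lasts 1/10 s, in which the tool goes at most 50 mm and 8.59 degrees, less where a joint would pass 70% of its speed; a pose out of reach is approached as far as the arm can. A call with a number of a shift or a turn outside -1 to 1 is refused whole. A call with a gripper value outside its range is refused whole. "jaw" is the opening, from -1 (shut) to 1 (fully open), so that 0 is half open, set as the call begins (left out, the last holds). The fingers move at their own pace and stop on an object; "force" is the grip in N (left out, the last holds). Time passes only in rows, so rows that repeat a pose let the fingers close, or fill a call up. It gives the time, the measured TCP pose, the force and the opening at its end, in the units of the state.
- r.get_state(): the state, without advancing time (a new reading comes with each control period).
- r.capture(name): name is "side" or "top" or "wrist"; returns a dict with "color" (384x512x3 uint8, red, green, blue), "range_z" (384x512 float32, m along the optical axis (not along the pixel's ray), 0 where there is no reading), "mtx" (3x3 intrinsics, pixels), "k1" (the pictures are not rectified: a ray, as slopes to the right and down, at radius r is drawn at 1 + k1 r^2 times it, then the intrinsics apply), "pose" (4x4, takes a point from camera to world coordinates). Camera axes: x right, y down, z forward; pixel columns grow to the right and rows downward; lengths in m; the calibration is good to about 2 mm. A picture is of the moment at which its call begins.
- r.close_job(): hands the job in, once; it reports no verdict.
Trained networks look in a picture, given as the dict that the camera call returned (one of the last four; its "shot" number tells which), for a name from the list of things; names that differ only in an ending like _2 or _b are one class to them, and where a whole thing is asked for, a point or a joint stands for the part that bears it (a point fixed in the world has none). Each returns a list of dicts, best first, with "score" (0 to 1); they miss things now and then, are a little off and sometimes report something else, mostly with a low value. They report only what shows in the picture. A call takes as long as a camera call. They do not tell look-alikes from the thing itself.
- r.find_in(picture, target): "uv" ([column, row] in pixels, amid what is visible of it).
- r.trace(picture, target): "mask" (384x512 bool, what is visible of it) and "uv" ([column, row] in pixels, amid what is visible of it).
The state is a dict: "time_s": time; "joints": joint angles; "qd": joint speeds; "joint_torque": joint torques, N m; "tcp_pos": TCP position; "eef_rot": TCP orientation; "contact_force": force on the tool from outside, world axes, zero at the start; "moment": the same for the moment, N m; "gripper_width": finger opening in m.
Only numpy, scipy, OpenCV 4.12 (cv2) and the standard library are available. Lean on these libraries where they do the work, as an engineer would, in place of code of your own. Each camera call takes 0.05 s, during which the arm holds its last target. There are 200 camera calls.

### The job

Starting at the end of the rack with the tall post, run a shut fingertip along the top of the back rail, touching it behind the first, the second and then the third gap, and no farther. Then push the loose tile along the bench into that third gap until its end meets the back rail, without picking it up or tipping it. Leave the racked tiles, the jar and the pot where they are, and finish clear of everything.

Things in the scene. Friction and masses are not known exactly. Their poses are not given: they have to be found in the camera images.
- tile: the loose test tile to be racked: a flat rectangular bar of layered, striped clay, 64 (its x, long) x 34 (its y) x 20 mm high, about 80 g, lying flat on the bench between the robot and the rack, its long side roughly along the gaps. Origin at the centre of its underside; z up. It slides on the bench. Two identical tiles already lie in the rack
- rack: fixed wooden divider rack on the bench: seven dividers 8 mm thick, 26 mm high, make six gaps in a row, each 46 mm clear, open above and towards the robot, floored by the bench. Origin on the bench under the row's middle; x points into the gaps, y along the row to the left. Divider noses at x = -40 mm, back rail's front face at +16 mm: a tile that is home has its centre at -16 and its tail 8 mm out past the noses
- tall_post: round dowel, 14 mm thick, its top 75 mm above the bench, at one end of the rack (either end), 185 mm from the rack's middle in line with the back rail. It marks the end from which the gaps are counted. Origin on the bench under its axis
- short_stub: round dowel stub, 14 mm thick, its top only 22 mm above the bench, at the other end of the rack. Origin on the bench under its axis
- racked_a: a tile like the loose one, already home in the gap at rack y = +81 mm; leave it alone. Origin at the centre of its underside
- racked_b: a tile like the loose one, already home in the gap at rack y = -135 mm; leave it alone. Origin at the centre of its underside
- jar: closed jar of glaze, 60 mm across, about 75 mm high, standing on the bench to the left; leave it alone. Origin at the centre of its underside
- pot: open white plastic pot, 72 mm across, 50 mm high, standing on the bench to the right; leave it alone. Origin at the centre of its underside
- rail_1: the piece of the rack's fixed, rigid back rail that closes gap 1 from the left (rack y = +135 mm): 14 mm thick, 54 mm long along the row, flat top 40 mm above the bench; the six pieces join into one smooth rail. Origin at the centre of its top face; axes as the rack's
- rail_2: the piece of the rack's fixed, rigid back rail that closes gap 2 from the left (rack y = +81 mm): 14 mm thick, 54 mm long along the row, flat top 40 mm above the bench; the six pieces join into one smooth rail. Origin at the centre of its top face; axes as the rack's
- rail_3: the piece of the rack's fixed, rigid back rail that closes gap 3 from the left (rack y = +27 mm): 14 mm thick, 54 mm long along the row, flat top 40 mm above the bench; the six pieces join into one smooth rail. Origin at the centre of its top face; axes as the rack's
- rail_4: the piece of the rack's fixed, rigid back rail that closes gap 4 from the left (rack y = -27 mm): 14 mm thick, 54 mm long along the row, flat top 40 mm above the bench; the six pieces join into one smooth rail. Origin at the centre of its top face; axes as the rack's
- rail_5: the piece of the rack's fixed, rigid back rail that closes gap 5 from the left (rack y = -81 mm): 14 mm thick, 54 mm long along the row, flat top 40 mm above the bench; the six pieces join into one smooth rail. Origin at the centre of its top face; axes as the rack's
- rail_6: the piece of the rack's fixed, rigid back rail that closes gap 6 from the left (rack y = -135 mm): 14 mm thick, 54 mm long along the row, flat top 40 mm above the bench; the six pieces join into one smooth rail. Origin at the centre of its top face; axes as the rack's
There are look-alikes about, which are no part of the job. What is shaped like the tile but green is not meant.

How it is judged (in metres and radians):
On the way, in this order (a step that is already met when the one before it is completed fails the run):
1. a fingertip touches the rail behind the first gap from the tall post (((y of tall_post in the frame of rack above 0 m and contact force between the fingers and rail_1 above 0.5 N) or (y of tall_post in the frame of rack below 0 m and contact force between the fingers and rail_6 above 0.5 N))), for 0.04 s.
2. a fingertip touches the rail behind the second gap from the tall post (((y of tall_post in the frame of rack above 0 m and contact force between the fingers and rail_2 above 0.5 N) or (y of tall_post in the frame of rack below 0 m and contact force between the fingers and rail_5 above 0.5 N))), for 0.04 s.
3. a fingertip touches the rail behind the third gap from the tall post (((y of tall_post in the frame of rack above 0 m and contact force between the fingers and rail_3 above 0.5 N) or (y of tall_post in the frame of rack below 0 m and contact force between the fingers and rail_4 above 0.5 N))), for 0.04 s.
4. the loose tile is home in the third gap from the tall post (x of tile in the frame of rack above -0.0215 m and ((y of tall_post in the frame of rack above 0 m and y of tile in the frame of rack between 0.018 and 0.036 m) or (y of tall_post in the frame of rack below 0 m and y of tile in the frame of rack between -0.036 and -0.018 m)) and angle between the x axis of tile and the x axis of rack, either way round below 0.26 rad and height (world z) of tile below 0.004 m and angle between tile's own z axis and vertical below 0.08 rad), for 0.2 s.
At the end, for the whole second after the job is handed in: The loose tile lies flat on the bench, at rest, in the third gap counted from the tall post, its end within about 5 mm of the back rail and its length along the gap; the racked tiles are within 10 mm and the jar and pot within 20 mm of where they were (all of step 4 and linear speed of tile below 0.02 m/s and distance of each of racked_a, racked_b from where it was at the start of the episode below 0.01 m and distance of each of jar, pot from where it was at the start of the episode below 0.02 m); the robot touches nothing.
It fails at once if the rail is touched behind the fourth, fifth or sixth gap from the tall post ((y of tall_post in the frame of rack above 0 m and (contact force between the fingers and rail_4 above 0.5 N or contact force between the fingers and rail_5 above 0.5 N or contact force between the fingers and rail_6 above 0.5 N)) or (y of tall_post in the frame of rack below 0 m and (contact force between the fingers and rail_1 above 0.5 N or contact force between the fingers and rail_2 above 0.5 N or contact force between the fingers and rail_3 above 0.5 N))).
It fails at once if the loose tile is lifted off the bench (height (world z) of tile above 0.012 m).
It fails at once if the loose tile is tipped (angle between tile's own z axis and vertical above 0.35 rad).
It fails at once if a racked tile is disturbed (distance of any of racked_a, racked_b from where it was at the start of the episode above 0.01 m).
It fails at once if the jar or the pot is disturbed (distance of any of jar, pot from where it was at the start of the episode above 0.02 m).
It also fails if it takes over 72 s, if anything falls off the work surface, if the arm or the gripper's body presses on something with over 40 N, if the wrist force passes 120 N, or if a joint passes its speed limit or range.

## Working session

There is one attempt and no reset: what is moved stays moved. The work goes in short steps, Python scripts to look and compute and a tool call to move; the robot and the scene stay as the last step left them, time stands still between calls to the robot, and variables do not carry over. Pictures are saved under pics/ and viewed, about 8 in all and at most 12, crops included, and the job is handed in when it is done.

Besides the shell and the picture viewer there is one more tool, called after "Call:" as name(argument=value, ...) on one line, values as JSON. send_rows: Moves the arm, as the interface text tells. Its arguments: {"type":"object","properties":{"plan":{"type":"array"},"jaw":{"type":"number"},"force":{"type":"number"}},"required":["plan"]}

```bash
mkdir -p pics; cat > h.py <<'E'
import numpy as np, cv2
from plant import r
def world(p,u,v,z=None):
    K=np.array(p["mtx"]);T=np.array(p["pose"])
    x,y=(u-K[0,2])/K[0,0],(v-K[1,2])/K[1,1]
    a,b=x,y
    for _ in range(10):
        s=1+p["k1"]*(a*a+b*b);a,b=x/s,y/s
    d=T[:3,:3]@np.array([a,b,1.]);o=T[:3,3]
    if z is None:
        return o+d*p["range_z"][int(round(v)),int(round(u))]
    return o+d*(z-o[2])/d[2]
def save(p,n): cv2.imwrite("pics/"+n+".png",cv2.cvtColor(p["color"],cv2.COLOR_RGB2BGR))
E
python3 - <<'E'
from h import *
s=r.get_state();print(s)
for c in ("top","side"):
    p=r.capture(c);save(p,c+"0")
    print(c,np.round(p["pose"],3).tolist())
    for t in ["tile","tall_post","short_stub","jar","pot","rack"]:
        for d in r.find_in(p,t)[:5]:
            u,v=d["uv"];print(t,round(d["score"],2),np.round([u,v]),np.round(world(p,u,v),3))
E
```

```text
{'time_s': 0.0, 'joints': array([ 9.12773693e+01,  2.05910318e+01,  6.31342855e-01, -2.11815469e-02,
       -7.01357710e+01, -1.65051059e+01]), 'qd': array([-0.06362711,  0.0435746 , -0.06669695, -0.04015315, -0.00010938,
       -0.00348682]), 'joint_torque': array([-2.20297239e-03, -5.82724464e+01,  2.93053633e+01,  6.99750736e+00,
        6.80579193e-03, -1.65612096e-04]), 'tcp_pos': array([0.17721076, 0.65082254, 0.24460542]), 'eef_rot': array([  94.72444761,   89.90248482, -100.51050291]), 'contact_force': array([0.68227177, 0.03772835, 0.70854832]), 'moment': array([0.03411076, 0.00467275, 0.02160866]), 'gripper_width': 0.08741478456974096}
top [[-0.005, -0.999, 0.043, 0.49], [-1.0, 0.006, 0.029, -0.029], [-0.029, -0.043, -0.999, 1.194], [0.0, 0.0, 0.0, 1.0]]
tile 0.82 [242. 233.] [0.447 0.049 0.021]
tile 0.8 [213. 256.] [0.384 0.13  0.02 ]
tile 0.57 [206. 204.] [0.529 0.148 0.021]
jar 0.26 [244. 234.] [ 0.49  -0.029  1.194]
pot 0.97 [376. 205.] [ 0.523 -0.322  0.004]
rack 0.59 [309. 161.] [ 0.645 -0.136  0.023]
side [[0.937, -0.203, 0.285, 0.253], [-0.349, -0.498, 0.794, -0.8], [-0.019, -0.843, -0.538, 0.573], [0.0, 0.0, 0.0, 1.0]]
tile 0.65 [219. 199.] [0.449 0.03  0.02 ]
tile 0.57 [200. 143.] [0.471 0.305 0.052]
tile 0.54 [232. 175.] [0.52  0.138 0.018]
tile 0.52 [190. 189.] [0.391 0.108 0.019]
tall_post 0.65 [310. 203.] [ 0.646 -0.089  0.032]
tall_post 0.44 [330. 221.] [ 0.639 -0.197  0.052]
tall_post 0.43 [299. 197.] [ 0.651 -0.021  0.006]
short_stub 0.64 [218. 198.] [0.45  0.035 0.018]
jar 0.67 [202. 144.] [0.474 0.303 0.052]
pot 0.63 [305. 283.] [ 0.528 -0.304  0.006]
rack 0.79 [299. 197.] [ 0.651 -0.021  0.007]
```

```bash
python3 - <<'E'
import cv2
a=cv2.imread("pics/top0.png")[90:290,100:420];b=cv2.imread("pics/side0.png")[90:330,130:450]
cv2.imwrite("pics/t1.png",cv2.resize(a,None,fx=2.5,fy=2.5,interpolation=2))
cv2.imwrite("pics/s1.png",cv2.resize(b,None,fx=2.5,fy=2.5,interpolation=2))
E
```

```text
(no output)
```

View pics/t1.png

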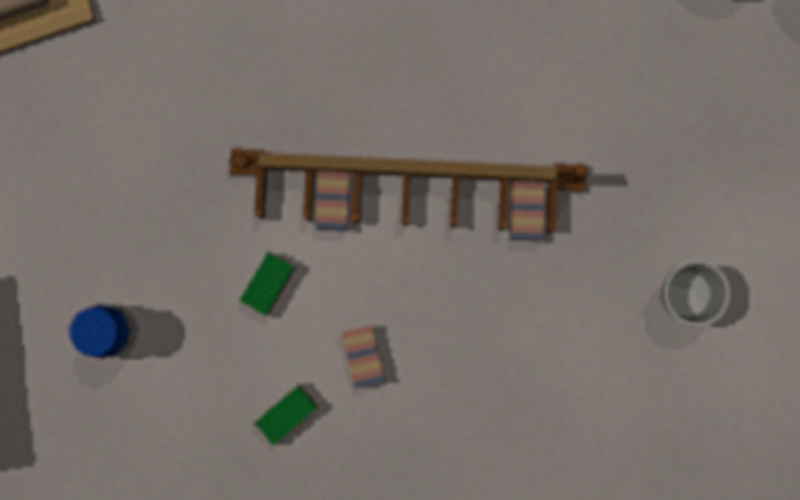

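View pics/s1.png

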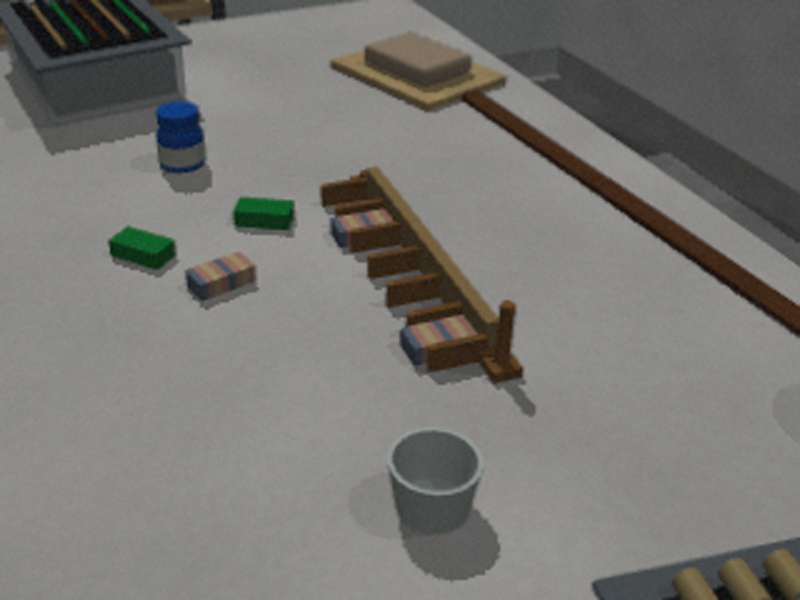

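The tall post is at the right end of the side crop (side px ~(333,225)), so the rack's −y end. That makes the gap order rail_6, rail_5, rail_4, and the third gap lies at rack y = −27 mm.

Tile candidates in the top view are striped at px (242,233), and green at (207,204) and (214,256). Only the striped one fits; the crop above shows it enlarged, with the other striped tiles already in the rack.

```bash
cat >> h.py <<'E'
def cloud(p):
    K=np.array(p["mtx"]);T=np.array(p["pose"]);H,W=p["range_z"].shape
    v,u=np.mgrid[:H,:W];x=(u-K[0,2])/K[0,0];y=(v-K[1,2])/K[1,1];a,b=x,y
    for _ in range(10):
        s=1+p["k1"]*(a*a+b*b);a,b=x/s,y/s
    c=np.stack([a,b,np.ones_like(a)],-1)*p["range_z"][...,None]
    return c@T[:3,:3].T+T[:3,3]
def rect(P):
    c,s,a=cv2.minAreaRect((P[:,:2]*1000).astype(np.float32));return np.round(c,1),np.round(s,1),round(a,1)
def tilepose(p,box=None):
    C=cloud(p);col=p["color"].astype(int);z=C[...,2]
    m=(z>.013)&(z<.028)&(col[...,0]>=col[...,1])
    if box: m&=(C[...,0]>box[0])&(C[...,0]<box[1])&(C[...,1]>box[2])&(C[...,1]<box[3])
    n,l=cv2.connectedComponents(m.astype(np.uint8))
    return [(rect(C[l==i]),(l==i).sum()) for i in range(1,n) if (l==i).sum()>60]
E
python3 - <<'E'
from h import *
p=r.capture("top");C=cloud(p);z=C[...,2]
m=(C[...,0]>.6)&(C[...,0]<.75)&(abs(C[...,1])<.35)
for lo,hi in((.034,.048),(.055,.085)):
    k=m&(z>lo)&(z<hi);P=C[k]
    if len(P): print(lo,len(P),rect(P),P.mean(0).round(4))
k=m&(z>.036)&(z<.048);P=C[k]
print(np.polyfit(P[:,1],P[:,0],1),P[:,1].min(),P[:,1].max(),np.median(z[k]))
b=(abs(C[...,1])<.1)&(C[...,0]>.5)&(C[...,0]<.56);print("bench z",np.median(z[b]))
for t in tilepose(p):print(t)
q=r.capture("side");C=cloud(q);z=C[...,2]
k=(C[...,0]>.6)&(C[...,0]<.72)&(C[...,1]<-.15)&(C[...,1]>-.32)&(z>.05)&(z<.09);print("post",C[k].mean(0),k.sum())
k=(C[...,0]>.6)&(C[...,0]<.72)&(abs(C[...,1])<.3)&(z>.037)&(z<.046)
P=C[k];print("rail side",rect(P),np.polyfit(P[:,1],P[:,0],1),P[:,1].min(),P[:,1].max())
E
```

```text
0.034 622 (array([656.7, -18.1]), array([346. ,  16.9]), 86.7) [ 0.6576 -0.0094  0.0398]
0.055 29 (array([ 644.2, -190.1]), array([12.9, 12.6]), 3.4) [ 0.6443 -0.1898  0.0717]
[0.05607953 0.65818555] -0.19031790041810426 0.15507117377845644 0.039955118289001446
bench z -0.00020053907422634687
((array([956.5, 422.3]), array([69.3, 49.9]), 41.4), np.int64(98))
((array([ 903.3, -369.6]), array([49.8, 48.6]), 84.3), np.int64(190))
((array([ 882.8, -497.8]), array([36.8, 33.4]), 60.8), np.int64(83))
((array([845.3, 568.2]), array([50.8, 31.7]), 19.9), np.int64(61))
((array([839.9, 408.7]), array([38. , 53.4]), 32.5), np.int64(79))
((array([821.9, 467.5]), array([31.2, 78. ]), 4.2), np.int64(81))
((array([ 604.4, -505. ]), array([  6.6, 118.7]), 83.0), np.int64(88))
((array([635.5, 161.4]), array([28.2, 57.6]), 75.2), np.int64(73))
((array([623.5,  73.8]), array([89.9, 65. ]), 86.6), np.int64(403))
((array([ 623.6, -173.9]), array([70.4, 23.1]), 0.7), np.int64(70))
((array([623.4, -16.8]), array([27.7, 55.8]), 89.9), np.int64(61))
((array([619.9, -75.5]), array([46.3, 56.4]), 89.0), np.int64(66))
((array([ 614.1, -133.6]), array([47.6, 61.6]), 89.3), np.int64(333))
((array([458.4, 514.4]), array([148.7,   5.2]), 6.2), np.int64(121))
((array([452.1,  42.6]), array([59.5, 34.1]), 13.1), np.int64(262))
((array([73. ,  1.9]), array([ 89. , 208.3]), 0.4), np.int64(624))
post [ 0.64561003 -0.19699774  0.06527494] 73
rail side (array([657.2, -25.6]), array([351.8,  16.7]), 86.8) [0.05673942 0.65780922] -0.2011771386939074 0.15036190441720043
```

```bash
cat >> h.py <<'E'
from scipy.spatial.transform import Rotation as Ro
PSI=np.radians(-3.2);RX=np.array([np.cos(PSI),np.sin(PSI),0]);RY=np.array([-np.sin(PSI),np.cos(PSI),0]);DN=np.array([0,0,-1.])
def go(pos=None,jaw=None):
    "prints unit shift and turn to reach world pos with jaw axis = world dir jaw (either sign)"
    s=r.get_state();R=Ro.from_euler('xyz',s["eef_rot"],degrees=True);M=R.as_matrix()
    print("t",round(s["time_s"],2),"tcp",s["tcp_pos"].round(4),"jawdir",M[:,1].round(3),"w",round(s["gripper_width"],4),"F",s["contact_force"].round(2),"j",s["joints"].round(1))
    if pos is not None: print(" shift",((M.T@(np.array(pos)-s["tcp_pos"]))/.15).round(3))
    if jaw is not None:
        for sg in(1,-1):
            y=sg*np.array(jaw);D=np.stack([DN,y,np.cross(DN,y)],1)
            print(" turn",(Ro.from_matrix(M.T@D).as_rotvec()/(np.pi/4)).round(3))
E
python3 - <<'E'
from h import *
go([.57,-.07,.25],RX);go(None,RY)
M=Ro.from_euler('xyz',r.get_state()["eef_rot"],degrees=True).as_matrix();print(M.round(3))
p=r.capture("wrist");print(np.array(p["pose"]).round(3))
E
```

```text
t 0.8 tcp [0.1773 0.6513 0.2456] jawdir [-0.263 -0.965 -0.   ] w 0.0877 F [ 0.53  0.93 -0.19] j [ 91.3  20.5   0.7  -0.  -70.1 -16.5]
 shift [-0.03   3.952 -3.789]
 turn [-2.267  0.     0.   ]
 turn [ 1.733  0.    -0.   ]
t 0.8 tcp [0.1773 0.6513 0.2456] jawdir [-0.263 -0.965 -0.   ] w 0.0877 F [ 0.53  0.93 -0.19] j [ 91.3  20.5   0.7  -0.  -70.1 -16.5]
 turn [ 3.733  0.    -0.   ]
 turn [-0.267  0.     0.   ]
[[-0.    -0.263 -0.965]
 [ 0.    -0.965  0.263]
 [-1.    -0.     0.   ]]
[[-0.263 -0.927 -0.269  0.25 ]
 [-0.965  0.253  0.073  0.632]
 [ 0.     0.278 -0.96   0.385]
 [ 0.     0.     0.     1.   ]]
```

Call:
send_rows(plan=[[[0,0.2,-0.19],[0,0,0]],[[0,0.4,-0.38],[0,0,0]],[[0,0.6,-0.57],[0,0,0]],[[0,0.8,-0.76],[0,0,0]],[[0,0.99,-0.95],[0,0,0]]], jaw=-1, force=20)

```text
time_s: 1.35
tcp_pos: [0.2763, 0.469, 0.2458]
eef_rot: [-91.9, 90.0, 72.9]
contact_force: [0.6, -0.0, 0.9]
gripper_width: 0.053
```

Call:
send_rows(plan=[[[0,0.2,-0.19],[0,0,0]],[[0,0.4,-0.38],[0,0,0]],[[0,0.6,-0.57],[0,0,0]],[[0,0.8,-0.76],[0,0,0]],[[0,0.99,-0.95],[0,0,0]]])

```text
time_s: 1.85
tcp_pos: [0.3753, 0.2867, 0.2461]
eef_rot: [-101.1, 89.9, 63.7]
contact_force: [1.3, 0.3, 0.1]
gripper_width: 0.0131
```

Call:
send_rows(plan=[[[0,0.2,-0.19],[0,0,0]],[[0,0.4,-0.38],[0,0,0]],[[0,0.6,-0.57],[0,0,0]],[[0,0.8,-0.76],[0,0,0]],[[0,0.99,-0.95],[0,0,0]]])

```text
time_s: 2.35
tcp_pos: [0.4745, 0.1044, 0.2464]
eef_rot: [-114.1, 89.9, 50.7]
contact_force: [0.6, 2.3, -0.0]
gripper_width: 0.0006
```

Call:
send_rows(plan=[[[0,0.2,-0.19],[0,0,0]],[[0,0.4,-0.38],[0,0,0]],[[0,0.6,-0.57],[0,0,0]],[[0,0.8,-0.76],[0,0,0]],[[0,0.99,-0.95],[0,0,0]]])

```text
time_s: 2.85
tcp_pos: [0.5737, -0.0781, 0.2465]
eef_rot: [-121.3, 89.8, 43.5]
contact_force: [0.1, 0.4, 1.2]
gripper_width: 0.0005
```

Call:
send_rows(plan=[[[0,0,0],[0.18,0,0]],[[0,0,0],[0.36,0,0]],[[0,0,0],[0.54,0,0]],[[0,0,0],[0.7,0,0]],[[0,0,0],[0.87,0,0]]])

```text
time_s: 3.35
tcp_pos: [0.5737, -0.0782, 0.2465]
eef_rot: [-82.4, 89.8, 42.9]
contact_force: [0.2, -0.2, -0.1]
gripper_width: 0.0003
```

Call:
send_rows(plan=[[[0,0,0],[0.18,0,0]],[[0,0,0],[0.36,0,0]],[[0,0,0],[0.54,0,0]],[[0,0,0],[0.7,0,0]],[[0,0,0],[0.87,0,0]]])

```text
time_s: 3.85
tcp_pos: [0.5737, -0.0782, 0.2466]
eef_rot: [-45.8, 89.8, 40.1]
contact_force: [0.3, -0.3, 0.1]
gripper_width: 0.0005
```

```bash
python3 - <<'E'
from h import *
go([.62,-.07,.28],RX)
p=r.capture("wrist");save(p,"w0")
E
```

```text
t 3.85 tcp [ 0.5737 -0.0782  0.2466] jawdir [-0.997  0.072 -0.002] w 0.0005 F [ 0.27 -0.31  0.06] j [ 11.5  11.5 -11.7  -0.1 -66.7 -15.6]
 shift [-0.222 -0.304  0.077]
 turn [ 3.98   0.004 -0.004]
 turn [-0.02   0.003  0.003]
```

```bash
python3 - <<'E'
from h import *
p=r.capture("wrist");C=cloud(p);z=C[...,2]
d=(C[...,:2]-[.6578-.056*.009,-.009])   # provisional rack mid on rail line
X=d@RX[:2];Y=d@RY[:2]
k=(z>.033)&(z<.046)&(abs(X)<.03);print("rail",k.sum(),X[k].mean(),np.polyfit(Y[k],X[k],1),np.median(z[k]),Y[k].min(),Y[k].max())
k=(z>.023)&(z<.031)&(X<-.012)&(X>-.07);
h,e=np.histogram(Y[k],bins=np.arange(-.2,.1,.002))
print([(round(a,3),n) for a,n in zip(e,h) if n>15])
k2=k&(abs(Y+.027)<.08);print("noses",np.percentile(X[k2],[2,5]))
k=(z>.06)&(z<.08)&(X>-.03)&(X<.03)&(Y<-.15);print("post",k.sum(),X[k].mean(),Y[k].mean() if k.any() else 0)
E
```

```text
rail 1458 -0.0006772685268039771 [0.01318233 0.00050569] 0.03971272630467704 -0.18896604796353103 -0.005102485269398971
[(np.float64(-0.166), np.int64(44)), (np.float64(-0.164), np.int64(65)), (np.float64(-0.162), np.int64(71)), (np.float64(-0.16), np.int64(67)), (np.float64(-0.158), np.int64(24)), (np.float64(-0.112), np.int64(32)), (np.float64(-0.11), np.int64(62)), (np.float64(-0.108), np.int64(62)), (np.float64(-0.106), np.int64(58)), (np.float64(-0.104), np.int64(30)), (np.float64(-0.058), np.int64(37)), (np.float64(-0.056), np.int64(54)), (np.float64(-0.054), np.int64(56)), (np.float64(-0.052), np.int64(50)), (np.float64(-0.05), np.int64(27)), (np.float64(-0.004), np.int64(41)), (np.float64(-0.002), np.int64(51))]
noses [-0.06096275 -0.05941087]
post 182 -0.001459165022143838 -0.18334899561915335
```

View pics/w0.png

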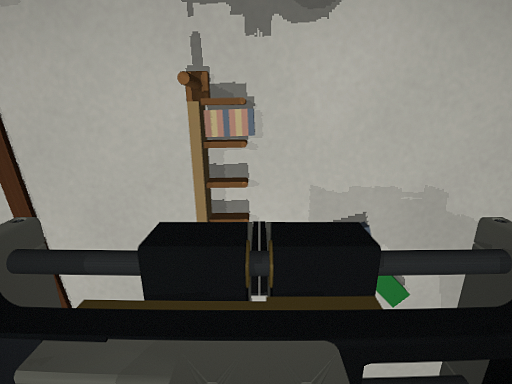

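```bash
python3 - <<'E'
from h import *
go([.6498,-.1438,.085],RX)
E
```

```text
t 3.95 tcp [ 0.5737 -0.0782  0.2466] jawdir [-0.998  0.068 -0.002] w 0.0003 F [ 0.18  0.68 -0.49] j [ 11.5  11.5 -11.7  -0.1 -66.7 -15.4]
 shift [ 1.078 -0.534 -0.404]
 turn [ 3.984  0.004 -0.004]
 turn [-0.016  0.003  0.003]
```

Call:
send_rows(plan=[[[0.1,-0.11,-0.08],[-0.016,0.003,0.003]],[[0.2,-0.22,-0.16],[-0.016,0.003,0.003]],[[0.3,-0.33,-0.24],[-0.016,0.003,0.003]],[[0.4,-0.44,-0.33],[-0.016,0.003,0.003]],[[0.5,-0.534,-0.404],[-0.016,0.003,0.003]]])

```text
time_s: 4.45
tcp_pos: [0.6504, -0.1447, 0.171]
eef_rot: [-175.7, 90.0, -88.6]
contact_force: [-0.1, 0.3, -0.4]
gripper_width: 0.0003
```

Call:
send_rows(plan=[[[0.15,0,0],[0,0,0]],[[0.3,0,0],[0,0,0]],[[0.45,0,0],[0,0,0]],[[0.55,0,0],[0,0,0]],[[0.58,0,0],[0,0,0]]])

```text
time_s: 4.95
tcp_pos: [0.6495, -0.1447, 0.0821]
eef_rot: [98.6, 89.8, -174.3]
contact_force: [0.3, -0.6, -0.1]
gripper_width: 0.0004
```

```bash
python3 - <<'E'
from h import *
go([.6498,-.1438,.0585],RX)
M=Ro.from_euler('xyz',r.get_state()["eef_rot"],degrees=True).as_matrix();print(M.round(3))
E
```

```text
t 4.95 tcp [ 0.6495 -0.1447  0.0821] jawdir [-0.999  0.049  0.003] w 0.0004 F [ 0.3  -0.62 -0.07] j [  4.2  27.5 -11.5   0.  -51.2  -7. ]
 shift [ 0.157 -0.002  0.006]
 turn [-3.992e+00  6.000e-03 -1.000e-03]
 turn [ 0.008 -0.001 -0.004]
[[-0.003 -0.999  0.049]
 [-0.     0.049  0.999]
 [-1.     0.003 -0.   ]]
```

Lower in small rows to just above contact, then slightly into it.

Call:
send_rows(plan=[[[0.05,0,0],[0.008,0,0]],[[0.1,0,0],[0.008,0,0]],[[0.13,0,0.006],[0.008,0,0]],[[0.145,0,0.006],[0.008,0,0]],[[0.155,0,0.006],[0.008,0,0]]])

```text
time_s: 5.45
tcp_pos: [0.6496, -0.1438, 0.0593]
eef_rot: [103.2, 89.9, -170.0]
contact_force: [-6.0, 3.6, 13.0]
gripper_width: 0.0001
```

Call:
send_rows(plan=[[[0.004,0,0],[0,0,0]],[[0.008,0,0],[0,0,0]],[[0.012,0,0],[0,0,0]],[[0.014,0,0],[0,0,0]],[[0.014,0,0],[0,0,0]]])

```text
time_s: 5.95
tcp_pos: [0.6497, -0.1438, 0.0593]
eef_rot: [119.6, 89.9, -153.5]
contact_force: [-5.9, 3.0, 13.7]
gripper_width: 0.0003
```

Call:
send_rows(plan=[[[0.008,0,0.07],[0,0,0]],[[0.008,0,0.14],[0,0,0]],[[0.008,0,0.21],[0,0,0]],[[0.008,-0.002,0.29],[0,0,0]],[[0.008,-0.002,0.36],[0,0,0]]])

```text
time_s: 6.45
tcp_pos: [0.6541, -0.0899, 0.0593]
eef_rot: [-158.3, 89.9, -71.4]
contact_force: [0.8, -5.9, 7.3]
gripper_width: 0.0007
```

```bash
python3 - <<'E'
from h import *
go([.6558,-.0360,.0585],RX)
E
```

```text
t 6.45 tcp [ 0.6541 -0.0899  0.0593] jawdir [-0.999  0.054 -0.001] w 0.0007 F [ 0.76 -5.89  7.31] j [  9.1  28.4 -13.5   0.2 -48.  -12.3]
 shift [0.005 0.008 0.36 ]
 turn [-3.997e+00 -2.000e-03 -4.000e-03]
 turn [ 0.003 -0.003  0.001]
```

Call:
send_rows(plan=[[[0.008,0,0.07],[0,0,0]],[[0.008,0,0.14],[0,0,0]],[[0.008,0,0.21],[0,0,0]],[[0.008,0.002,0.28],[0,0,0]],[[0.008,0.004,0.35],[0,0,0]]])

```text
time_s: 6.95
tcp_pos: [0.6574, -0.0376, 0.0593]
eef_rot: [-135.5, 89.8, -48.5]
contact_force: [0.3, -5.5, 7.7]
gripper_width: 0.0003
```

Call:
send_rows(plan=[[[0.012,0,0],[0,0,0]],[[0.012,0,0],[0,0,0]],[[-0.1,0,0],[0,0,0]],[[-0.3,0,0],[0,0,0]],[[-0.5,0,0],[0,0,0]]])

```text
time_s: 7.45
tcp_pos: [0.6567, -0.0366, 0.1345]
eef_rot: [-155.0, 89.8, -68.0]
contact_force: [0.9, 0.9, -0.3]
gripper_width: 0.0003
```

```bash
python3 - <<'E'
from h import *
p=r.capture("top");print(tilepose(p,(.38,.57,-.1,.12)))
go([.452,.12,.12],RX)
E
```

```text
[((array([452.2,  42.6]), array([59.4, 34. ]), 13.0), np.int64(262))]
t 7.5 tcp [ 0.6597 -0.0366  0.1407] jawdir [-0.999  0.051 -0.01 ] w 0.0006 F [ 1.71 -0.32  5.95] j [ 13.9  23.4  -9.5   0.4 -56.6 -17. ]
 shift [0.122 1.438 0.972]
 turn [-3.994 -0.019 -0.005]
 turn [ 0.006 -0.003  0.012]
```

Call:
send_rows(plan=[[[0,0.14,0.09],[0,0,0]],[[0,0.28,0.18],[0,0,0]],[[0,0.42,0.26],[0,0,0]],[[0,0.56,0.35],[0,0,0]],[[0,0.7,0.44],[0,0,0]]])

```text
time_s: 8.0
tcp_pos: [0.5573, 0.0357, 0.1393]
eef_rot: [-102.3, 89.4, -15.2]
contact_force: [0.1, 0.7, 0.3]
gripper_width: 0.0003
```

Call:
send_rows(plan=[[[0,0.14,0.08],[0,0,0]],[[0,0.28,0.16],[0,0,0]],[[0,0.42,0.24],[0,0,0]],[[0,0.56,0.3],[0,0,0]],[[0,0.7,0.34],[0,0,0]]])

```text
time_s: 8.5
tcp_pos: [0.4542, 0.0931, 0.1379]
eef_rot: [-99.3, 89.4, -12.2]
contact_force: [0.0, 0.6, -0.5]
gripper_width: 0.0009
```

```bash
python3 - <<'E'
from h import *
go([.454,.092,.024],RX)
E
```

```text
t 8.5 tcp [0.4542 0.0931 0.1379] jawdir [-0.999  0.051 -0.01 ] w 0.0009 F [ 0.02  0.6  -0.48] j [ 36.4   6.2 -34.4   0.6 -49.1 -39.7]
 shift [ 0.76   0.009 -0.006]
 turn [-3.993e+00 -2.000e-02 -3.000e-03]
 turn [ 0.007 -0.002  0.013]
```

Call:
send_rows(plan=[[[0.2,0.009,-0.006],[0.007,-0.002,0.013]],[[0.4,0.009,-0.006],[0.007,-0.002,0.013]],[[0.6,0.009,-0.006],[0.007,-0.002,0.013]],[[0.7,0.009,-0.006],[0.007,-0.002,0.013]],[[0.76,0.009,-0.006],[0.007,-0.002,0.013]]])

```text
time_s: 9.0
tcp_pos: [0.4533, 0.092, 0.0225]
eef_rot: [121.1, 89.9, -152.1]
contact_force: [0.7, -0.8, 0.6]
gripper_width: 0.0005
```

Call:
send_rows(plan=[[[0,0,-0.06],[0,0,0]],[[0,0,-0.12],[0,0,0]],[[0,0,-0.18],[0,0,0]],[[0,0,-0.24],[0,0,0]],[[0,0,-0.3],[0,0,0]]])

```text
time_s: 9.5
tcp_pos: [0.4512, 0.0464, 0.0233]
eef_rot: [96.1, 90.0, -177.2]
contact_force: [0.4, 1.7, 2.3]
gripper_width: 0.0005
```

```bash
python3 - <<'E'
from h import *
go([.4506,.0021,.024],RX)
p=r.capture("side");save(p,"s2");print(tilepose(p,(.38,.57,-.12,.08)))
E
```

```text
t 9.5 tcp [0.4512 0.0464 0.0233] jawdir [-0.998  0.056  0.   ] w 0.0005 F [0.43 1.71 2.31] j [ 30.9  16.1 -42.1  -0.  -31.7 -34.1]
 shift [-0.005 -0.013 -0.295]
 turn [ 3.999 -0.     0.   ]
 turn [-0.001 -0.    -0.   ]
[((array([447.9,  20.6]), array([45.7, 57.4]), 87.7), np.int64(223))]
```

Call:
send_rows(plan=[[[0,-0.003,-0.06],[0,0,0]],[[0,-0.006,-0.12],[0,0,0]],[[0,-0.009,-0.18],[0,0,0]],[[0,-0.012,-0.24],[0,0,0]],[[0,-0.013,-0.295],[0,0,0]]])

```text
time_s: 10.05
tcp_pos: [0.45, 0.0004, 0.0231]
eef_rot: [116.7, 89.9, -156.5]
contact_force: [1.2, 0.4, 1.7]
gripper_width: 0.0005
```

Call:
send_rows(plan=[[[0,0,0],[0,0,0]],[[0,0,0.1],[0,0,0]],[[0,0,0.2],[0,0,0]],[[-0.25,0,0.2],[0,0,0]],[[-0.5,0,0.2],[0,0,0]]])

```text
time_s: 10.55
tcp_pos: [0.4508, 0.0303, 0.098]
eef_rot: [120.7, 89.7, -152.5]
contact_force: [1.0, 1.1, 0.2]
gripper_width: 0.0006
```

```bash
python3 - <<'E'
from h import *
p=r.capture("top");save(p,"t2");print(tilepose(p,(.38,.57,-.12,.08)))
p=r.capture("side");save(p,"s3");print(tilepose(p,(.38,.57,-.12,.08)))
go([.38,-.024,.12],RY)
E
```

```text
[((array([461.9, -29.5]), array([33. , 24.8]), 89.8), np.int64(124)), ((array([427.8, -29.3]), array([27.5, 33.2]), 89.5), np.int64(123))]
[((array([462. , -30.6]), array([38.4, 26. ]), 87.5), np.int64(109)), ((array([430.4, -28.7]), array([37.1, 27.7]), 87.9), np.int64(115))]
t 10.65 tcp [0.4544 0.0316 0.1022] jawdir [-0.998  0.055 -0.005] w 0.0007 F [ 0.25 -0.81  0.09] j [ 28.9   8.4 -37.5   0.1 -43.8 -32.2]
 shift [-0.122  0.474 -0.397]
 turn [2.001 0.008 0.003]
 turn [-1.999 -0.003  0.008]
```

Call:
send_rows(plan=[[[-0.1,0.07,-0.08],[0,0,0]],[[-0.12,0.14,-0.16],[0,0,0]],[[-0.12,0.2,-0.24],[0,0,0]],[[-0.12,0.27,-0.32],[0,0,0]],[[-0.12,0.33,-0.4],[0,0,0]]])

```text
time_s: 11.15
tcp_pos: [0.4, -0.0268, 0.119]
eef_rot: [-65.9, 89.8, 20.9]
contact_force: [-0.5, -0.4, 0.3]
gripper_width: 0.0006
```

Call:
send_rows(plan=[[[0,0,0],[0.18,0,0]],[[0,0,0],[0.36,0,0]],[[0,0,0],[0.54,0,0]],[[0,0,0],[0.72,0,0]],[[0,0,0],[0.9,0,0]]])

```text
time_s: 11.65
tcp_pos: [0.3992, -0.0276, 0.1185]
eef_rot: [-25.4, 89.8, 20.6]
contact_force: [0.1, 0.3, -0.0]
gripper_width: 0.0006
```

Call:
send_rows(plan=[[[0,0,0],[0.18,0,0]],[[0,0,0],[0.36,0,0]],[[0,0,0],[0.54,0,0]],[[0,0,0],[0.72,0,0]],[[0,0,0],[0.9,0,0]]])

```text
time_s: 12.15
tcp_pos: [0.3984, -0.0283, 0.1179]
eef_rot: [14.6, 89.9, 19.7]
contact_force: [0.0, 0.8, -1.1]
gripper_width: 0.0005
```

```bash
python3 - <<'E'
from h import *
go([.398,-.027,.025],RY)
E
```

```text
t 12.15 tcp [ 0.3984 -0.0283  0.1179] jawdir [-0.089  0.996  0.   ] w 0.0005 F [ 0.03  0.75 -1.14] j [  24.6    1.6  -42.6    0.   -45.7 -109.6]
 shift [ 0.619  0.009 -0.003]
 turn [ 0.184  0.002 -0.001]
 turn [-3.816e+00  1.000e-03  3.000e-03]
```

Call:
send_rows(plan=[[[0.0,0.009,-0.02],[0.184,0,0]],[[0.2,0.009,-0.02],[0.184,0,0]],[[0.4,0.009,-0.02],[0.184,0,0]],[[0.55,0.009,-0.02],[0.184,0,0]],[[0.62,0.009,-0.02],[0.184,0,0]]])

```text
time_s: 12.65
tcp_pos: [0.3935, -0.0284, 0.0228]
eef_rot: [-150.9, 89.9, -154.2]
contact_force: [1.0, -0.0, 0.4]
gripper_width: 0.0006
```

```bash
python3 - <<'E'
from h import *
# pusher centre when tile home: s=-.016-.032-.0095 in rack frame, gap line Y=-.027
O=np.array([.6343,-.0077,0]);G=O-.027*RY
for s in(-.10,-.0575):print(s,(G+s*RX).round(4))
go(G-.1*RX+[0,0,.025],RY)
p=r.capture("side");save(p,"s4")
cv2.imwrite("pics/s4c.png",cv2.resize(cv2.cvtColor(p["color"],cv2.COLOR_RGB2BGR)[120:280,160:360],None,fx=3,fy=3,interpolation=2))
E
```

```text
-0.1 [ 0.5329 -0.0291  0.    ]
-0.0575 [ 0.5754 -0.0314  0.    ]
t 12.65 tcp [ 0.3935 -0.0284  0.0228] jawdir [ 0.056  0.998 -0.001] w 0.0006 F [ 0.99 -0.04  0.43] j [  25.    11.7  -49.5    0.   -29.  -118.2]
 shift [-0.016  0.048  0.928]
 turn [-0.001 -0.002  0.001]
 turn [3.999e+00 2.000e-03 3.000e-03]
```

View pics/s4c.png

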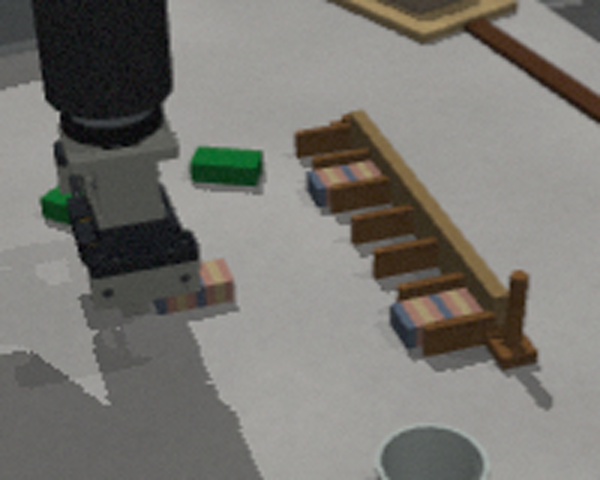

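Fingers are behind the tail (crop ~(160,300)), and the tile is lined up with the gap between the dividers at (380,225) and (405,260). Next I push to just short of the noses.

Call:
send_rows(plan=[[[-0.008,0.004,0.075],[0,0,0]],[[-0.008,0.008,0.15],[0,0,0]],[[-0.008,0.012,0.22],[0,0,0]],[[-0.008,0.016,0.29],[0,0,0]],[[-0.008,0.02,0.36],[0,0,0]]])

```text
time_s: 13.2
tcp_pos: [0.4485, -0.0286, 0.0236]
eef_rot: [-152.7, 89.9, -155.9]
contact_force: [-1.6, 0.3, 1.1]
gripper_width: 0.0003
```

Call:
send_rows(plan=[[[0,0.004,0.075],[0,0,0]],[[0,0.008,0.15],[0,0,0]],[[0,0.012,0.22],[0,0,0]],[[0,0.016,0.29],[0,0,0]],[[0,0.02,0.36],[0,0,0]]])

```text
time_s: 13.7
tcp_pos: [0.5033, -0.0287, 0.0234]
eef_rot: [-153.9, 89.8, -157.2]
contact_force: [-1.6, -0.9, 1.5]
gripper_width: 0.0003
```

```bash
python3 - <<'E'
from h import *
O=np.array([.6343,-.0077,0]);G=O-.027*RY
go(G-.0575*RX+[0,0,.025],RY)
p=r.capture("top");print(tilepose(p,(.4,.6,-.12,.08)))
p=r.capture("side");print(tilepose(p,(.4,.6,-.12,.08)))
cv2.imwrite("pics/s5c.png",cv2.resize(cv2.cvtColor(p["color"],cv2.COLOR_RGB2BGR)[120:280,190:350],None,fx=3.5,fy=3.5,interpolation=2))
E
```

```text
t 13.7 tcp [ 0.5033 -0.0287  0.0234] jawdir [ 0.057  0.998 -0.001] w 0.0003 F [-1.65 -0.91  1.55] j [  19.1   19.9  -35.6    0.   -34.6 -112.4]
 shift [-0.012  0.009  0.481]
 turn [-0.001 -0.003  0.002]
 turn [3.999e+00 2.000e-03 5.000e-03]
[]
[]
```

View pics/s5c.png

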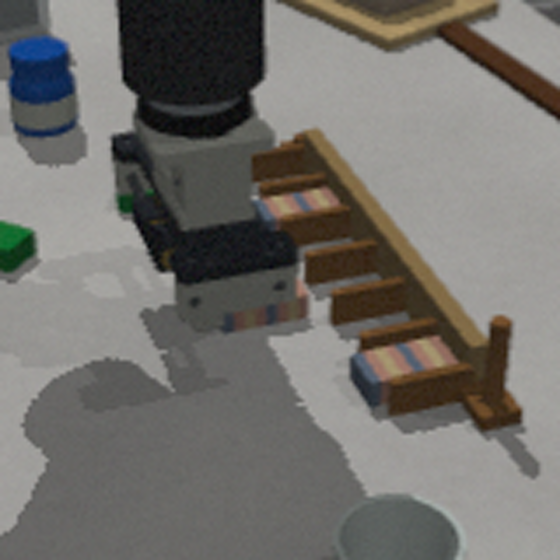

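```bash
python3 - <<'E'
from h import *
O=np.array([.6343,-.0077,0])
p=r.capture("side");C=cloud(p);z=C[...,2];X=(C-O)@RX;Y=(C-O)@RY
k=(z>.006)&(z<.023)&(X>-.13)&(X<-.042)&(Y>-.1)&(Y<.02)
print(k.sum())
for a in np.arange(-.13,-.04,.01):
    m=k&(X>=a)&(X<a+.01)
    if m.sum()>3: print(round(a,3),m.sum(),np.percentile(Y[m],[2,20,50]).round(4),Y[m&(z<.017)].mean().round(4))
E
```

```text
128
-0.13 14 [-0.0467 -0.0457 -0.0451] -0.0446
-0.12 15 [-0.0466 -0.0455 -0.0435] -0.0433
-0.11 13 [-0.0442 -0.0433 -0.0425] -0.0424
-0.1 15 [-0.0451 -0.0434 -0.0421] -0.0424
-0.09 15 [-0.0464 -0.0433 -0.0419] -0.0424
-0.08 11 [-0.0437 -0.0433 -0.0422] -0.042
-0.07 17 [-0.0446 -0.0431 -0.0413] -0.042
-0.06 28 [-0.0437 -0.0428 -0.0408] -0.042
```

Right side at Y ≈ −43 mm puts the tile centre at ≈ −26 mm, so it is centred and straight. Pushing in.

Call:
send_rows(plan=[[[0,0.002,0.07],[0,0,0]],[[0,0.004,0.14],[0,0,0]],[[0,0.005,0.21],[0,0,0]],[[0,0.006,0.28],[0,0,0]],[[0,0.007,0.35],[0,0,0]]])

```text
time_s: 14.35
tcp_pos: [0.5567, -0.0306, 0.0231]
eef_rot: [-152.1, 89.9, -155.4]
contact_force: [-0.8, -0.3, 0.7]
gripper_width: 0.0005
```

Call:
send_rows(plan=[[[0,0,0.03],[0,0,0]],[[0,0,0.06],[0,0,0]],[[0,0,0.08],[0,0,0]],[[0,0,0.1],[0,0,0]],[[0,0,0.115],[0,0,0]]])

```text
time_s: 14.85
tcp_pos: [0.5736, -0.0317, 0.023]
eef_rot: [-156.7, 89.8, -160.0]
contact_force: [-6.5, 3.0, 3.2]
gripper_width: 0.0002
```

Call:
send_rows(plan=[[[0,0,0.008],[0,0,0]],[[0,0,0.015],[0,0,0]],[[0,0,0.02],[0,0,0]],[[0,0,0.025],[0,0,0]],[[0,0,0.025],[0,0,0]]])

```text
time_s: 15.35
tcp_pos: [0.5736, -0.0319, 0.0227]
eef_rot: [-167.9, 89.5, -171.2]
contact_force: [-12.2, 5.2, 10.4]
gripper_width: 0.0004
```

Stalled against the rail within 2 mm of the predicted point. Backing off and checking.

Call:
send_rows(plan=[[[0,0,-0.05],[0,0,0]],[[0,0,-0.15],[0,0,0]],[[0,0,-0.3],[0,0,0]],[[-0.2,0,-0.5],[0,0,0]],[[-0.4,0,-0.7],[0,0,0]]])

```text
time_s: 15.85
tcp_pos: [0.4679, -0.026, 0.0834]
eef_rot: [-164.7, 89.4, -168.0]
contact_force: [0.1, 0.5, 1.0]
gripper_width: 0.0005
```

Call:
send_rows(plan=[[[-0.2,0,0],[0,0,0]],[[-0.4,0,0],[0,0,0]],[[-0.6,0,0],[0,0,0]],[[-0.6,0,0],[0,0,0]],[[-0.6,0,0],[0,0,0]]])

```text
time_s: 16.35
tcp_pos: [0.4692, -0.0256, 0.1742]
eef_rot: [-168.5, 89.5, -171.8]
contact_force: [-0.9, 0.1, -1.5]
gripper_width: 0.0002
```

```bash
python3 - <<'E'
from h import *
go()
O=np.array([.6343,-.0077,0])
for n in("top","side"):
    p=r.capture(n);C=cloud(p);z=C[...,2];X=(C-O)@RX;Y=(C-O)@RY
    k=(z>.016)&(z<.0235)&(X>-.07)&(X<.02)&(abs(Y+.027)<.021)
    print(n,k.sum(),"X",np.percentile(X[k],[1,50,99]).round(4),"Y",np.percentile(Y[k],[1,50,99]).round(4),"z",np.median(z[k]))
    for y0 in(-.135,.081):
        j=(z>.016)&(z<.0235)&(X>-.07)&(X<.02)&(abs(Y-y0)<.021);print("  racked",y0,np.percentile(X[j],[1,99]).round(4),Y[j].mean().round(4))
    c=cv2.cvtColor(p["color"],cv2.COLOR_RGB2BGR);c=c[90:290,100:420] if n=="top" else c[90:330,130:450]
    cv2.imwrite(f"pics/{n}_end.png",cv2.resize(c,None,fx=2.5,fy=2.5,interpolation=2))
E
```

```text
t 16.35 tcp [ 0.4692 -0.0256  0.1742] jawdir [ 0.058  0.998 -0.002] w 0.0002 F [-0.86  0.13 -1.47] j [ 2.090e+01  4.900e+00 -2.990e+01 -1.000e-01 -5.570e+01 -1.141e+02]
top 260 X [-0.0463 -0.0145  0.0169] Y [-0.0397 -0.0231 -0.0065] z 0.019936177437678837
  racked -0.135 [-0.049  0.017] -0.1341
  racked 0.081 [-0.0483  0.0159] 0.0823
side 203 X [-0.0474 -0.0168  0.0174] Y [-0.0426 -0.0246 -0.0069] z 0.019781848408523373
  racked -0.135 [-0.0495  0.017 ] -0.1347
  racked 0.081 [-0.0483  0.0166] 0.0822
```

View pics/side_end.png

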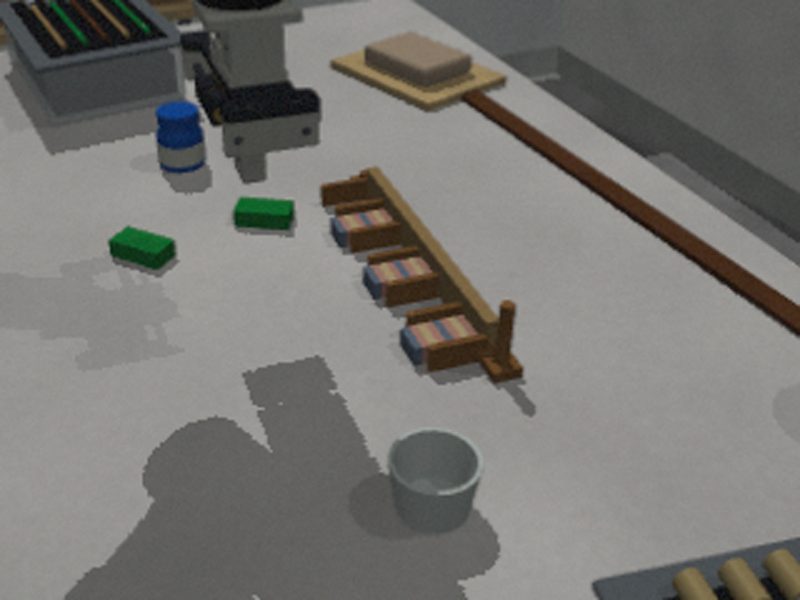

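View pics/top_end.png

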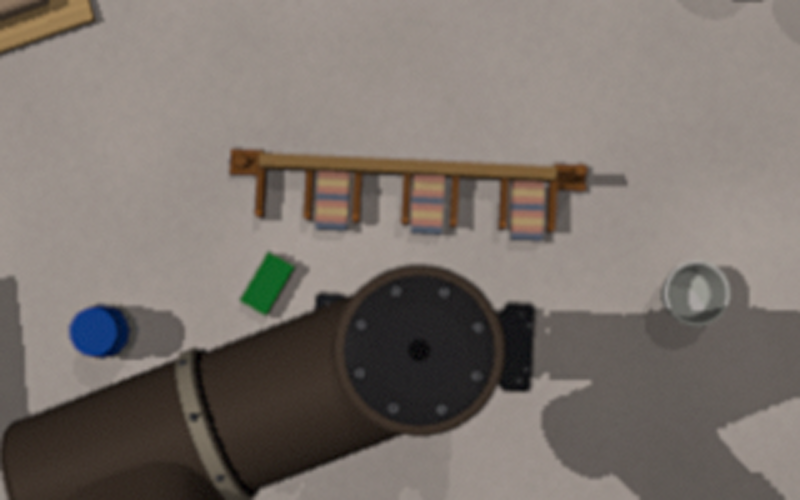

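The tile is home in the third gap from the post (top crop (428,203), side crop (402,278)). Its end is level with the racked tiles, and the racked tiles, jar and pot look unmoved.

```bash
python3 -c "
from plant import r
print(r.close_job())"
```

```text
the job is handed in; nothing more can be done
None
```

The job is handed in; no verdict is reported. The loose striped tile is home in the third gap from the tall post, which stands at the rack's right end.

- **Rail touches:** I slid the shut fingertips along the rail top behind gaps 1, 2 and 3 (rail_6, rail_5, rail_4), with about 7–14 N upward force measured at each. I lifted off about 27 mm before the fourth gap's rail.
- **Tile push:** I pushed the tile sideways into line, then in from behind until it stalled against the back rail at about 12 N.
- **Tile position:** In both cameras its end is level with the racked tiles: rack x is about −15 mm and y about −24 mm (allowed −36 to −18). Its top is at 20 mm, so it lies flat.
- **Everything else:** The racked tiles measure within about 2 mm of their nominal places. The jar and pot look unmoved in the final pictures, but I did not measure them.
- **Arm:** It finished about 15 cm above the bench, touching nothing, at about 16.5 s.

No check failed. The only disagreements were small: the first sideways push left the tile about 5 mm too far right, which the pushing path corrected. The fitted rail angle also differed by about 0.75° between the wrist camera and the other two.

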